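# Pack seven favour pots close in a round tin

## Robot

A 7-joint arm with a two-finger parallel gripper is mounted at the origin on the work surface. World frame = base frame: x ahead of the robot, y to its left, z up, the work surface at z = 0. Lengths are in m, angles in rad, forces in N, time in s.
With the tool pointing down it reaches from about 0.4 to 0.85 m from the base axis. Payload 6.9 kg.
Tool frame: the origin (TCP) lies midway between the tips of the shut fingers; the grasp point (between the pads) lies behind it (ctrl.pinch_z is the z of the grasp point in the tool frame, in m); z points along the fingers, y is the direction in which the jaws open and shut (so a half turn about z gives the same grasp; the last joint's range is limited). The gripper opens to 85 mm and grips with 20 to 120 N. Pads are 22 mm wide; open, the fingers measure 114 mm over their backs; the gripper's body (76 mm by 85 mm) begins 54 mm behind the grasp point. The pads swing forward as they close: fully open they stand 13 mm farther back than shut.
Start: joints at [1.298, 0.507, -0.238, 1.5, 0.126, 1.149, -0.155], TCP at [0.231, -0.581, 0.231] pointing down, gripper open.
Joint ranges: [-3.08, 3.08], [-0.24, 2.05], [-1.43, 1.35], [0, 2.5], [-1.52, 4.66], [0.17, 1.96], [-2.89, 2.89]. Speed limits (rad/s): [2.39, 2.39, 3.14, 3.14, 3.14, 3.14, 3.14].

## Interface

Orientations are given as a unit quaternion [w, x, y, z].
In Python, from station import ctrl, get_state, vision, ticket, models gives the robot as it stands. Calls block until the motion is done:
- ctrl.movep(position, orientation): joint-space move of the TCP to a pose.
- ctrl.movel(position, frame=None, max_speed=0.15): straight line of the TCP; frame=None keeps the orientation; max_speed is the mean speed in m/s.
- ctrl.set_joints(angles): joint-space move.
- ctrl.ungrasp() and ctrl.close_gripper(force=None): open the fingers fully, or close them until they stop; force is the grip in N (None keeps the last).
- ctrl.pause(seconds).
- ctrl.ik(position, orientation): joint angles nearest the present ones, or None.
- get_state(): the state.
- vision.grab_frame(name): name is "side" or "top" or "wrist"; returns (picture, depth): 420x560x3 uint8, blue, green, red; 420x560 float32, m along the optical axis (not along the pixel's ray), 0 where there is no reading.
- vision.camera_info(name): a dict with "mtx" (3x3 intrinsics, pixels), "R" (3x3) and "t" (3): a world point X has camera coordinates R X + t; the wrist camera has in their place "hand_eye" (4x4, takes a point from camera to tool coordinates, whose origin is the TCP and whose axes are the flange's). Camera axes: x right, y down, z forward; pixel columns grow to the right and rows downward; lengths in m; the calibration is good to about 2 mm. The wrist camera is an equidistant fisheye: a pixel r from the principal point sees the ray r / f radians off the axis. A picture is of the moment at which its call begins: read the wrist's pose just before it. camera_info takes no time and is no camera call.
A pose or a line that the arm cannot do raises ctrl.Unreachable and nothing moves.
- ticket.close_job(): hands the job in, once; it reports no verdict.
Trained networks look in the newest picture that a camera, given by its name, has taken for a name from the list of things; names that differ only in an ending like _2 or _b are one class to them, and where a whole thing is asked for, a point or a joint stands for the part that bears it (a point fixed in the world has none). Each returns a list of dicts, best first, with "p" (0 to 1); they miss things now and then, are a little off and sometimes report something else, mostly with a low value. They report only what shows in the picture. A call takes as long as a camera call. They do not tell look-alikes from the thing itself.
- models.recognise(camera, target): "point" ([column, row] in pixels, amid what is visible of it).
- models.masks_of(camera, target): "mask" (420x560 bool, what is visible of it) and "point" ([column, row] in pixels, amid what is visible of it).
The state is a dict: "time": time; "qpos": joint angles; "qd": joint speeds; "tau": joint torques, N m; "tcp_pos": TCP position; "eef_rot": TCP orientation; "contact_force": force on the tool from outside, world axes, zero at the start; "wrist_torque": the same for the moment, N m; "width": finger opening in m.
Only numpy, scipy, OpenCV 4.12 (cv2) and the standard library are available. Lean on these libraries where they do the work, as an engineer would, in place of code of your own. Each camera call takes 0.05 s, during which the arm holds its last target. There are 200 camera calls.

## Task

Pack all seven party favour pots upright in one snug layer on the floor of the round tin, one in the middle and six round it. Five are in the tin already, but one of them stands astray and takes up the others' room, so put it where it belongs and add the two pots from the sloping display. Set the pots down rather than drop them, knock none over, and leave the tin's lid, the chest and the coins where they are.

Things in the scene. Friction and masses are not known exactly. Their poses are not given: they have to be found in the camera images.
- tin: open round tin, bare metal, fixed. Origin: centre of its underside. Inside diameter 164 mm, floor 3 mm above the origin, wall 2 mm thick, rim 45 mm above the origin: pots' knobs stand above the rim. Holds just seven pots in a layer, one in the middle and six round it, with 4 mm of play. Its yaw means nothing; the pattern follows from the pots at its wall.
- pot1: closed blue favour pot, gold lid with a knob. Origin: centre of underside, z up its axis. Round: foot 38 mm wide at z 0, widening to 52 mm at z 9; 52 mm to z 35; lid narrows from 51 mm (z 35) to 28 mm (z 44); knob 22 mm wide, z 44 to 66. 64 to 112 g. Starts upright on the tin's floor. One of pot1-5 (it varies) is astray, 23-41 mm from the tin's centre; the other four in place, 52-57 mm from it.
- pot2: favour pot exactly like pot1. Starts upright on the tin's floor. One of pot1-5 (it varies) is astray, 23-41 mm from the tin's centre; the other four in place, 52-57 mm from it.
- pot3: favour pot exactly like pot1. Starts upright on the tin's floor. One of pot1-5 (it varies) is astray, 23-41 mm from the tin's centre; the other four in place, 52-57 mm from it.
- pot4: favour pot exactly like pot1. Starts upright on the tin's floor. One of pot1-5 (it varies) is astray, 23-41 mm from the tin's centre; the other four in place, 52-57 mm from it.
- pot5: favour pot exactly like pot1. Starts upright on the tin's floor. One of pot1-5 (it varies) is astray, 23-41 mm from the tin's centre; the other four in place, 52-57 mm from it.
- pot6: favour pot exactly like pot1. Starts standing on the sloping display, its side against the lip, its axis leaning 30 degrees from vertical towards the display's front (the display's -x); only its weight and friction hold it there.
- pot7: favour pot exactly like pot1. Starts standing on the sloping display, its side against the lip, its axis leaning 30 degrees from vertical towards the display's front (the display's -x); only its weight and friction hold it there.
- display: yellow wedge-shaped display riser, fixed, 70 mm deep (x), 220 mm wide (y). Origin: centre of its underside. Top slopes up at 30 degrees from the front (-x, 20 mm high) to the back (+x, 60 mm high); a lip along the slope's front edge is 6 mm thick and 10 mm high, square to the slope. Two pots stand side by side on it, 90 to 150 mm apart.
- lid: bystander: the tin's deep lid, bare metal, lying top down, 173 mm across, 30 mm high, loose, origin at the centre of its underside
- chest: bystander: small blue treasure chest full of coins, lid open, 75 x 115 mm, about 120 mm high with the lid up, loose, origin at the centre of its underside
- coin1: bystander: foil-wrapped chocolate coin lying flat on the table, 40 mm across, 7 mm thick, loose, origin at the centre of its underside
- coin2: bystander: foil-wrapped chocolate coin lying flat on the table, 40 mm across, 7 mm thick, loose, origin at the centre of its underside
Not all that is in view belongs to the job. Leave any pink or red look-alike of the pot6 alone.

How it is judged:
By the outcome, as a careful person would: the job done as asked, in the order asked, and still so for the second after the job is handed in, with the robot touching nothing.
It also fails if it takes over 58 s, if anything falls off the work surface, if the arm or the gripper's body presses on something with over 40 N, if the wrist force passes 120 N, or if a joint passes its speed limit or range.

## Working session

There is one attempt and no reset: what is moved stays moved. The work goes in short steps, each a Python script; the robot and the scene stay as the last script left them, time stands still between calls to the robot, and variables do not carry over. Pictures are saved under pics/ and viewed, about 8 in all and at most 12, crops included, and the job is handed in when it is done.

```bash
ls; mkdir -p pics; python3 - <<'E'
from station import ctrl,get_state,vision,models
import cv2,numpy as np
print(ctrl.pinch_z, get_state())
np.set_printoptions(precision=4,suppress=True)
for n in("top","side"):
    p,d=vision.grab_frame(n); cv2.imwrite(f"pics/{n}0.png",p); np.save(f"pics/{n}0.npy",d); print(n,vision.camera_info(n))
    for t in("tin","pot6","display"):
        print(t,[(r["p"],r["point"]) for r in models.recognise(n,t)])
print(vision.camera_info("wrist"))
E
```

```text
pics
-0.0187 {'time': 0.0, 'qpos': array([ 1.2974778 ,  0.50831359, -0.23753363,  1.50112918,  0.12570401,
        1.14890055, -0.15477706]), 'qd': array([-0.00042711, -0.00178346,  0.00117523, -0.0004642 ,  0.00013152,
        0.00074605, -0.00178344]), 'tau': array([ 1.12980972e-03, -6.20607090e+01, -2.18677171e+00, -2.49654508e+01,
        1.25834884e-02,  1.21877517e-02, -2.11086598e-05]), 'tcp_pos': array([ 0.23088476, -0.58025093,  0.2304463 ]), 'eef_rot': array([-8.60939818e-04,  9.82110618e-01,  1.88302839e-01, -1.83027072e-04]), 'contact_force': array([ 0.27623014, -0.0619082 ,  0.02615935]), 'wrist_torque': array([-0.00955636,  0.00936815, -0.01059049]), 'width': 0.08524096574743668}
top {'mtx': array([[497.9502,   0.    , 276.5208],
       [  0.    , 497.9502, 205.9925],
       [  0.    ,   0.    ,   1.    ]]), 'R': array([[ 0.0051, -0.9999,  0.0149],
       [-0.9966, -0.0063, -0.0816],
       [ 0.0817, -0.0145, -0.9966]]), 't': array([0.0083, 0.5825, 1.3096])}
tin [(0.77, [342.1, 225.0])]
pot6 [(0.93, [221.8, 224.9]), (0.92, [243.8, 264.3]), (0.9, [335.9, 234.1]), (0.9, [
[... 479 characters left out ...]
094]]), 't': array([-0.5733,  0.0702,  1.2659])}
tin [(0.58, [256.5, 263.0])]
pot6 [(0.75, [259.7, 217.5]), (0.74, [261.6, 268.4]), (0.74, [221.9, 205.9]), (0.69, [274.9, 263.9]), (0.69, [252.1, 186.7]), (0.68, [241.4, 267.4]), (0.68, [250.7, 168.3]), (0.6, [250.0, 253.2]), (0.59, [215.7, 186.5]), (0.56, [302.6, 189.3]), (0.49, [269.5, 249.5])]
display [(0.59, [260.5, 196.5])]
{'mtx': array([[325.1923,   0.    , 280.5047],
       [  0.    , 325.1923, 208.9963],
       [  0.    ,   0.    ,   1.    ]]), 'hand_eye': array([[ 0.0006, -0.9445, -0.3285,  0.0843],
       [ 1.    ,  0.0005,  0.0004,  0.0014],
       [-0.0002, -0.3285,  0.9445, -0.1429],
       [ 0.    ,  0.    ,  0.    ,  1.    ]])}
```

```bash
python3 - <<'E'
import cv2,numpy as np
p=cv2.imread("pics/top0.png")
c=p[120:320,140:460]; cv2.imwrite("pics/top0c.png",cv2.resize(c,None,fx=2.5,fy=2.5,interpolation=cv2.INTER_CUBIC))
E
```

```text
(no output)
```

View pics/top0.png

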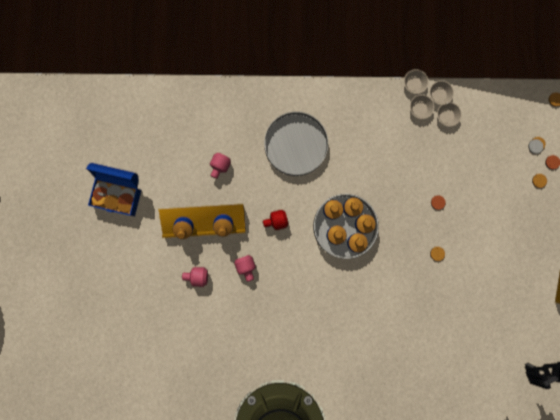

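View pics/top0c.png

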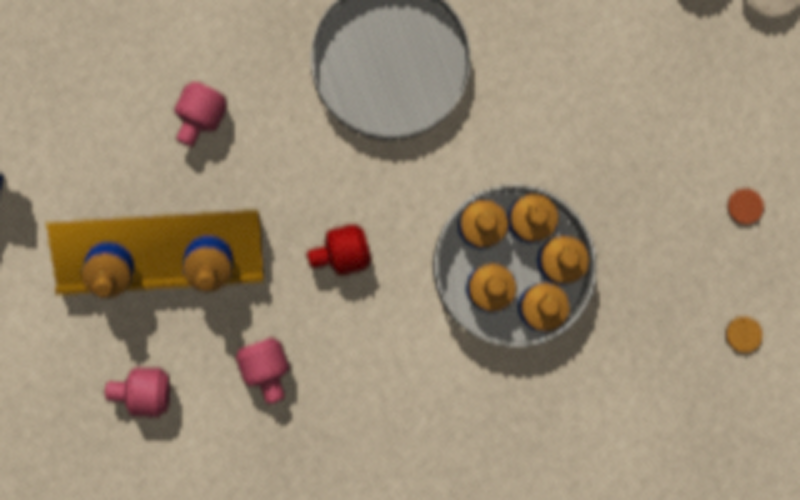

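The top view shows the tin with five gold-lidded pots at about (346,227), and the lower-left pot at (336,235) looks astray. The two blue and gold pots on the yellow display are at (182,225) and (222,225). The pink and red lying pots at (220,163), (198,276), (245,266) and (277,220) are look-alikes to leave. Next I'll take closer wrist views.

```bash
cat > h.py <<'E'
from station import ctrl,get_state,vision,models,ticket
import cv2,numpy as np
from scipy.spatial.transform import Rotation as Ro
np.set_printoptions(precision=4,suppress=True)
def rot(q): return Ro.from_quat(np.r_[q[1:],q[0]])
def quat(R): q=Ro.from_matrix(R).as_quat(); return np.r_[q[3],q[:3]]
def frame(z,y):            # tool z and jaw direction y -> quaternion
    z=np.array(z,float);z/=np.linalg.norm(z); y=np.array(y,float); y-=z*(y@z); y/=np.linalg.norm(y)
    return quat(np.c_[np.cross(y,z),y,z])
def down(a): return frame([0,0,-1],[np.cos(a),np.sin(a),0])   # jaw direction at world angle a
def cloud(name):
    s=get_state(); p,d=vision.grab_frame(name); i=vision.camera_info(name); K=i["mtx"]
    v,u=np.mgrid[:420,:560]; x=(u-K[0,2])/K[0,0]; y=(v-K[1,2])/K[1,1]
    if name=="wrist":
        r=np.hypot(x,y)+1e-9; k=np.tan(np.minimum(r,1.4))/r; P=np.dstack([x*k,y*k,np.ones_like(x)])*d[...,None]
        H=i["hand_eye"]; P=(P@H[:3,:3].T+H[:3,3])@rot(s["eef_rot"]).as_matrix().T+s["tcp_pos"]
    else: P=(np.dstack([x,y,np.ones_like(x)])*d[...,None]-i["t"])@i["R"]
    P[d<=0]=np.nan
    return p,d,P
def clusters(m,P,n=15):
    k,l,st,c=cv2.connectedComponentsWithStats(m.astype(np.uint8),connectivity=4)
    return [P[l==j] for j in range(1,k) if st[j,4]>=n]
def circ(q):
    A=np.c_[2*q,np.ones(len(q))]; s=np.linalg.lstsq(A,(q**2).sum(1),rcond=None)[0]; return s[:2],np.sqrt(s[2]+s[:2]@s[:2])
E
python3 - <<'E'
from h import *
p,d,P=cloud("top")
for n,(u,v) in dict(tin=(346,227),pa=(182,226),pb=(222,226),coin=(438,203),table=(300,300),chest=(115,195)).items(): print(n,P[v,u],np.nanmax(P[v-12:v+12,u-12:u+12,2]))
c=P[227,346].copy()
print(ctrl.ik([c[0],c[1],.29],down(np.pi/2)),ctrl.ik([c[0],c[1],.29],down(-np.pi/2)),get_state()["qpos"])
ctrl.movep([c[0],c[1],.28],down(np.pi/2))
p,d,P=cloud("wrist"); cv2.imwrite("pics/w1.png",p); np.savez("pics/w1.npz",d=d,P=P,p=p)
print(get_state()["time"],get_state()["tcp_pos"],get_state()["qpos"])
print([(r["p"],r["point"]) for r in models.recognise("wrist","pot1")])
for q in clusters((P[...,2]>.062)&(P[...,2]<.08),P): print(len(q),np.median(q,0),np.std(q[:,2]))
E
```

```text
tin [ 0.5281 -0.1777  0.0031] 0.07337381958872312
pa [0.5251 0.2529 0.0811] 0.1008035674147947
pb [0.5253 0.1503 0.0901] 0.09911620526541101
coin [ 0.5946 -0.4284  0.0084] 0.013364131300124421
table [ 0.3316 -0.053   0.0015] 0.007179913680764261
chest [0.6067 0.4355 0.0477] 0.05810311557561154
[ 0.9063  0.487  -1.0017  1.5762  0.4202  1.3109  1.4186] [ 0.5159  0.3658 -0.3452  1.5809  0.1294  1.2175 -1.4239] [ 1.2975  0.5076 -0.2376  1.5003  0.1257  1.1489 -0.1548]
2.325 [ 0.5278 -0.1789  0.2797] [ 0.9055  0.4947 -0.9968  1.5942  0.4282  1.2894  1.4099]
[(0.9, [245.6, 177.0]), (0.86, [271.0, 210.6]), (0.86, [517.8, 177.4]), (0.81, [552.2, 181.3]), (0.79, [306.2, 151.5]), (0.75, [487.5, 278.1]), (0.65, [258.9, 135.9]), (0.65, [479.8, 98.8]), (0.61, [419.2, 185.4]), (0.56, [309.6, 208.1]), (0.55, [540.4, 93.2])]
290 [ 0.4861 -0.2051  0.0686] 0.0014693848575612891
302 [ 0.5058 -0.1501  0.0687] 0.0014596268045846985
515 [0.5247 0.1333 0.0705] 0.005214400627923193
159 [0.5237 0.2306 0.0671] 0.0032750504341538273
285 [ 0.5357 -0.2262  0.0688] 0.0014561692477870524
25 [0.5285 0.1646 0.0783] 0.001408174206553004
250 [ 0.5723 -0.1415  0.0686] 0.0016465374368431253
260 [ 0.5787 -0.194   0.0683] 0.0016605198542997772
```

View pics/w1.png

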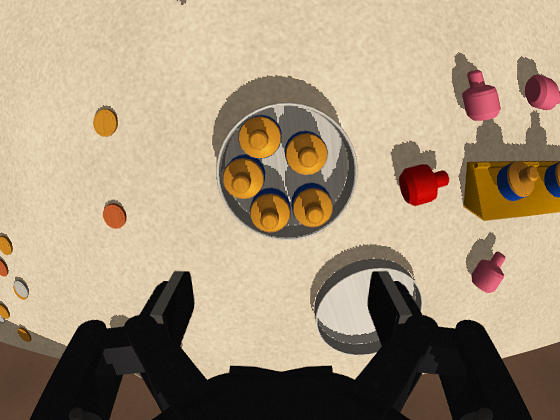

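The wrist view shows all five pots' knobs clearly, with the tin around (287,170). The pot at (307,152) stands off the wall, so it is the astray one. Now I'll fit the tin rim and the slot pattern.

```bash
python3 - <<'E'
from h import *
z=np.load("pics/w1.npz"); P=z["P"]
pots=np.array([[.4861,-.2051],[.5058,-.1501],[.5357,-.2262],[.5723,-.1415],[.5787,-.194]])
c=np.array([.531,-.178])
for lo,hi in((.038,.05),):
  for it in range(4):
    r=np.hypot(P[...,0]-c[0],P[...,1]-c[1]); m=(P[...,2]>lo)&(P[...,2]<hi)&(abs(r-.083)<(.012,.006,.004,.004)[it])
    c,R=circ(P[m][:,:2]); print(c,R,m.sum())
v=pots-c; print(np.hypot(*v.T),np.degrees(np.arctan2(v[:,1],v[:,0])))
print(np.linalg.norm(pots[:,None]-pots[None],axis=2))
E
```

```text
[ 0.5296 -0.1732] 0.08163076049274509 2023
[ 0.5297 -0.1731] 0.08281934810011192 1734
[ 0.5298 -0.1732] 0.08301494048165732 1667
[ 0.5298 -0.1733] 0.08301945243972289 1665
[0.054  0.0333 0.0533 0.0531 0.0532] [-143.8921  135.9876  -83.6025   36.739   -22.9767]
[[0.     0.0584 0.0539 0.1071 0.0933]
 [0.0584 0.     0.0818 0.0671 0.0851]
 [0.0539 0.0818 0.     0.0923 0.0537]
 [0.1071 0.0671 0.0923 0.     0.0529]
 [0.0933 0.0851 0.0537 0.0529 0.    ]]
```

```bash
python3 - <<'E'
from h import *
c=np.array([.5298,-.1733]); b=np.array([.5058,-.1501]); th=np.radians(156.6)
t=c+.054*np.array([np.cos(th),np.sin(th)])
qs=[(a,ctrl.ik([*b,.12],down(a))) for a in(th,th-np.pi)]; q0=get_state()["qpos"]
a=min((x for x in qs if x[1] is not None),key=lambda x:abs(x[1]-q0).max())[0]
f=down(a)
ctrl.movep([*b,.10],f); ctrl.movel([*b,.050],max_speed=.1)
print(get_state()["contact_force"]); ctrl.close_gripper(40); s=get_state(); print(s["width"],s["contact_force"],s["tcp_pos"],s["time"])
ctrl.movel([*b,.062],max_speed=.06); s=get_state(); print(s["width"],s["contact_force"])
ctrl.movel([*t,.062],max_speed=.06); s=get_state(); print(s["width"],s["contact_force"])
for z in (.054,.0515,.0505,.0500):
    ctrl.movel([*t,z],max_speed=.04); s=get_state(); print(z,s["contact_force"],s["tcp_pos"])
    if s["contact_force"][2]>6: break
ctrl.ungrasp(); ctrl.movel([*t,.11],max_speed=.2)
ctrl.movep([.5278,-.179,.28],f)
p,d,P=cloud("wrist"); cv2.imwrite("pics/w2.png",p); np.savez("pics/w2.npz",d=d,P=P,p=p)
s=get_state();print("t",t,s["time"],s["qpos"],a)
for q in clusters((P[...,2]>.062)&(P[...,2]<.08)&(P[...,1]<-.05),P): print(len(q),np.median(q,0))
for it in range(4):
    r=np.hypot(P[...,0]-c[0],P[...,1]-c[1]); m=(P[...,2]>.038)&(P[...,2]<.05)&(abs(r-.083)<.005); c,R=circ(P[m][:,:2])
print(c,R)
E
```

```text
[ 0.4666 -0.0104  0.4125]
0.020208755375530213 [-0.8866 -0.8964  5.158 ] [ 0.5059 -0.1502  0.0503] 4.3917
0.02055987075122265 [-0.7698  0.1894  0.1637]
0.020627617456461435 [ 1.0805 -0.1687  0.4155]
0.054 [-0.2647 -0.9022 -0.3785] [ 0.4801 -0.1517  0.0536]
0.0515 [-0.6389  0.6418 -1.4616] [ 0.4802 -0.1518  0.0514]
0.0505 [-0.7168  0.259  -1.7058] [ 0.4802 -0.1519  0.0505]
0.05 [-1.0846 -0.5632  4.6289] [ 0.4804 -0.1519  0.0504]
t [ 0.4802 -0.1519] 8.3083 [ 1.0074  0.5932 -1.2468  1.5955  0.5704  1.3737  2.428 ] 2.73318560862312
285 [ 0.4864 -0.2063  0.0687]
286 [ 0.5361 -0.227   0.0687]
270 [ 0.58   -0.1951  0.0687]
272 [ 0.4815 -0.1529  0.0687]
264 [ 0.573  -0.1429  0.0684]
[ 0.5301 -0.1737] 0.08289704843578592
```

The astray pot is now in ring slot 156.6° and measures 53 mm from the centre, standing upright at the same height as the others. Next is the display.

```bash
python3 - <<'E'
from h import *
X=[.50,.20,.30]; q0=get_state()["qpos"]
a=min((x for x in((a,ctrl.ik(X,down(a))) for a in(np.pi/2,-np.pi/2)) if x[1] is not None),key=lambda x:abs(x[1]-q0).max())[0]
ctrl.movep(X,down(a))
p,d,P=cloud("wrist"); cv2.imwrite("pics/w3.png",p); np.savez("pics/w3.npz",d=d,P=P,p=p)
s=get_state();print(a,s["time"],s["qpos"])
ms=models.masks_of("wrist","pot6")
for i,r in enumerate(ms):
    m=r["mask"]; q=P[m]; print(r["p"],r["point"],m.sum(),np.nanmedian(q,0),p[m].mean(0))
E
```

```text
1.5707963267948966 9.825 [ 0.1813  0.421  -0.9165  1.6047  0.3445  1.2887  0.779 ]
0.93 [298.2, 82.5] 1598 [0.3957 0.2177 0.046 ] [112.9499  94.0038 201.5688]
0.89 [42.7, 221.3] 664 [ 0.5718 -0.1854  0.0452] [ 36.756   94.0648 134.6355]
0.87 [259.6, 294.0] 1133 [0.6848 0.1664 0.0423] [ 91.1412  75.9638 166.1695]
0.84 [194.7, 108.2] 1572 [0.4216 0.0935 0.0453] [107.4205  90.0967 195.173 ]
0.77 [25.7, 171.6] 716 [ 0.4839 -0.1964  0.045 ] [ 41.8534 101.0559 143.1075]
0.76 [145.0, 200.4] 1302 [0.5391 0.0152 0.0429] [  5.4969   9.0991 147.7673]
0.72 [324.7, 189.6] 1506 [0.5155 0.2491 0.0777] [ 40.1042 102.7205 149.3028]
0.64 [242.6, 190.4] 1451 [0.5222 0.1523 0.078 ] [ 41.4431 105.2502 152.6189]
0.62 [50.5, 162.1] 897 [ 0.4814 -0.1415  0.0448] [ 51.2252 106.8796 146.311 ]
0.6 [26.8, 198.3] 875 [ 0.5323 -0.213   0.043 ] [ 42.8629  82.6914 112.3874]
0.55 [63.1, 218.8] 862 [ 0.5669 -0.1307  0.0441] [ 39.0708  90.0429 126.2935]
```

View pics/w3.png

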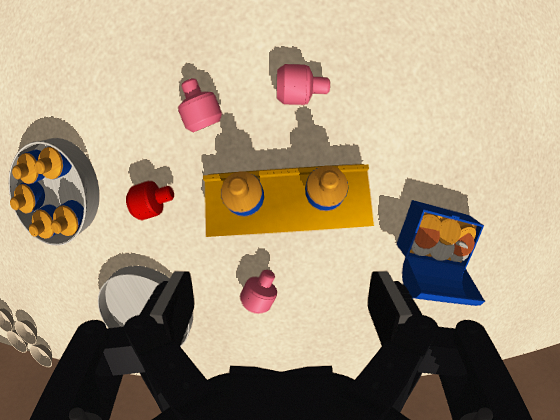

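The two target pots, with gold lids and blue bodies, stand on the yellow riser at (242,190) and (327,188). The pink and red ones lie flat on the table and stay untouched. Next I'll fit the slope plane and the pots' axes.

```bash
python3 - <<'E'
from h import *
from scipy.optimize import least_squares
z=np.load("pics/w3.npz"); P=z["P"]; p=z["p"]
hsv=cv2.cvtColor(p,cv2.COLOR_BGR2HSV)
print(hsv[215,290],hsv[187,242])
roi=np.zeros(p.shape[:2],bool); roi[165:240,200:375]=True
# slope plane: RANSAC-ish refinement
D=roi&(P[...,2]>.025)&(P[...,2]<.065)&(P[...,0]>.50)&(P[...,0]<.58)
n=np.array([-.5,0,.866]); q=P[D]; h0=np.median(P[205:228,285:300].reshape(-1,3)@n)
for t in(.008,.004,.003,.003):
    k=q[abs(q@n-h0)<t]; m=k.mean(0); n=np.linalg.svd(k-m,full_matrices=False)[2][2]; n*=np.sign(n[2]); h0=m@n
print("normal",n,"tilt",np.degrees(np.arccos(n[2])),"yaw",np.degrees(np.arctan2(-n[1],-n[0])),len(k))
yaw=np.arctan2(-n[1],-n[0]); w=np.array([-.5*np.cos(yaw),-.5*np.sin(yaw),.866])
h0=(k@w).mean(); dy=np.array([-np.sin(yaw),np.cos(yaw),0]); dx=np.cross(dy,w)
for u0,v0 in((242,190),(327,188)):
    r=np.zeros_like(roi); r[v0-26:v0+28,u0-26:u0+26]=True
    Q=P[r&np.isfinite(P[...,0])]; h=Q@w-h0; Q=Q[(h>.008)&(h<.075)]; h=Q@w-h0; xy=np.c_[Q@dx,Q@dy]
    top=h>np.percentile(h,99)-.006; c=np.median(xy[top],0); print("hmax",np.percentile(h,99),"top",top.sum(),c)
    # profile fit: distance from axis against the known contour
    prof=np.array([[0,.066],[.011,.066],[.011,.044],[.014,.044],[.0255,.035],[.026,.035],[.026,.009]])
    def res(s):
        a=np.c_[np.hypot(*(xy-s[:2]).T),h-s[2]]; best=np.full(len(a),9.)
        for A,B in zip(prof[:-1],prof[1:]):
            t=np.clip((a-A)@(B-A)/((B-A)@(B-A)),0,1); best=np.minimum(best,np.linalg.norm(a-A-t[:,None]*(B-A),axis=1))
        return best
    o=least_squares(res,[*c,0],loss="soft_l1",f_scale=.002); s=o.x
    base=dx*s[0]+dy*s[1]+w*(h0+s[2]); print("fit",s,"rms",np.sqrt((res(s)**2).mean()),"base",base,"top",base+w*.066)
print(w,dx,dy,h0)
E
```

```text
[ 20 255 186] [ 18 212 172]<stdin>:11: RuntimeWarning: Mean of empty slice.
  ret = um.true_divide(
Traceback (most recent call last):
IndexError: index 2 is out of bounds for axis 0 with size 0
```

```bash
cat > fit.py <<'E'
from h import *
from scipy.optimize import least_squares
z=np.load("pics/w3.npz"); P=z["P"]; p=z["p"]
roi=np.zeros(p.shape[:2],bool); roi[165:240,200:375]=True
D=np.zeros_like(roi); D[205:228,215:362]=True; D[180:205,272:297]=True
D&=np.isfinite(P[...,0])&(P[...,2]>.02)
n=np.array([-.5,0,.866]); q=P[D]; h0=np.median(q@n); print(len(q),h0)
for t in(.015,.008,.005,.004,.004):
    k=q[abs(q@n-h0)<t]; m=k.mean(0); n=np.linalg.svd(k-m,full_matrices=False)[2][2]; n*=np.sign(n[2]); h0=m@n
print("normal",n,"tilt",np.degrees(np.arccos(n[2])),"yaw",np.degrees(np.arctan2(-n[1],-n[0])),len(k))
yaw=np.arctan2(-n[1],-n[0]); w=np.array([-.5*np.cos(yaw),-.5*np.sin(yaw),.866])
h0=(k@w).mean(); dy=np.array([-np.sin(yaw),np.cos(yaw),0]); dx=np.cross(dy,w)
prof=np.array([[0,.066],[.011,.066],[.011,.044],[.014,.044],[.0255,.035],[.026,.035],[.026,.009]])
for u0,v0 in((242,190),(327,188)):
    r=np.zeros_like(roi); r[v0-26:v0+28,u0-26:u0+26]=True
    Q=P[r&np.isfinite(P[...,0])]; h=Q@w-h0; Q=Q[(h>.012)&(h<.08)]; h=Q@w-h0; xy=np.c_[Q@dx,Q@dy]
    top=h>np.percentile(h,98)-.006; c=np.median(xy[top],0); print("hmax",np.percentile(h,98),"top",top.sum(),c)
    def res(s):
        a=np.c_[np.hypot(*(xy-s[:2]).T),h-s[2]]; best=np.full(len(a),9.)
        for A,B in zip(prof[:-1],prof[1:]):
            t=np.clip((a-A)@(B-A)/((B-A)@(B-A)),0,1); best=np.minimum(best,np.linalg.norm(a-A-t[:,None]*(B-A),axis=1))
        return best
    s=least_squares(res,[*c,0],loss="soft_l1",f_scale=.002).x
    base=dx*s[0]+dy*s[1]+w*(h0+s[2]); print("fit",s,"rms",np.sqrt((res(s)**2).mean()),"base",base,"top",base+w*.066)
print(w,dx,dy,h0)
E
python3 fit.py
```

```text
3978 -0.2363128118567656
normal [-0.5022 -0.0341  0.8641] tilt 30.224380981113068 yaw 3.8877306267603 3600
hmax 0.0665574905451455 top 273 [0.4955 0.1139]
fit [0.4939 0.1132 0.0009] rms 0.0010482804666128848 base [0.5398 0.1501 0.0373] top [0.5069 0.1479 0.0944]
hmax 0.06645754447835983 top 278 [0.4952 0.2168]
fit [0.4939 0.2175 0.001 ] rms 0.001050017423807817 base [0.5327 0.2542 0.0374] top [0.4998 0.2519 0.0946]
[-0.4988 -0.0339  0.866 ] [0.864  0.0587 0.5   ] [-0.0678  0.9977  0.    ] -0.242989063311467
```

```bash
cat > pick.py <<'E'
from h import *
w=np.array([-.4988,-.0339,.8660]); dy=np.array([-.0678,.9977,0])
def st(m): s=get_state(); print(m,round(s["time"],2),"w",round(s["width"],4),"F",s["contact_force"],"tcp",s["tcp_pos"]); return s
def pick(base):
    f=frame(-w,dy); g=base+w*.047
    print(ctrl.ik(g+w*.07,f),ctrl.ik(g,f))
    ctrl.movep(g+w*.07,f); ctrl.movel(g,max_speed=.1); st("at")
    ctrl.close_gripper(40); st("closed")
    ctrl.movel(g+w*.03,max_speed=.06); ctrl.movel(g+w*.03+[0,0,.09],max_speed=.15); return st("up")
def place(t,a):
    ctrl.movep([*t,.16],down(a)); b=st("above")["contact_force"][2]
    ctrl.movel([*t,.066],max_speed=.12)
    for z in (.060,.056,.053,.0515,.0507,.0502):
        ctrl.movel([*t,z],max_speed=.04); s=st(z)
        if s["contact_force"][2]-b>5: break
    if s["tcp_pos"][2]>.0535: print("BLOCKED, holding"); return False
    ctrl.ungrasp(); ctrl.movel([*t,.11],max_speed=.2); return True
def look(n,a=np.pi/2,c=np.array([.5298,-.1733])):
    ctrl.movep([.5278,-.179,.28],down(a))
    p,d,P=cloud("wrist"); cv2.imwrite(f"pics/{n}.png",p); np.savez(f"pics/{n}.npz",d=d,P=P,p=p); st("look")
    for it in range(4):
        r=np.hypot(P[...,0]-c[0],P[...,1]-c[1]); m=(P[...,2]>.038)&(P[...,2]<.05)&(abs(r-.083)<.005); c,R=circ(P[m][:,:2])
    print("tin",c,R)
    for q in clusters((P[...,2]>.062)&(P[...,2]<.08)&(P[...,1]<-.05),P):
        m=np.median(q,0); v=m[:2]-c; print(len(q),m,"r",np.hypot(*v),"ang",np.degrees(np.arctan2(v[1],v[0])))
E
python3 - <<'E'
from pick import *
pick(np.array([.5398,.1501,.0373])-[.0005,.0003,0])
if place(np.array([.5227,-.1196]),np.radians(96.6)): look("w4")
E
```

```text
[-0.4182  0.2968 -0.0927  2.4125  1.7775  0.2434 -0.5861] [-0.2287  0.4835 -0.3133  2.4046  2.1352  0.4075 -0.9205]
at 12.02 w 0.0852 F [0.7298 0.5844 0.4348] tcp [0.516  0.1481 0.0784]
closed 12.62 w 0.0201 F [-2.0125  0.3519  3.6807] tcp [0.5157 0.1484 0.0781]
up 14.71 w 0.0203 F [-0.0371 -0.4765 -1.2168] tcp [0.5007 0.147  0.1936]
above 15.9 w 0.0205 F [-0.1037  1.0523 -0.0458] tcp [ 0.5227 -0.1186  0.1598]
0.06 17.13 w 0.0206 F [-0.8579 -0.8199 -0.5556] tcp [ 0.5227 -0.1197  0.06  ]
0.056 17.38 w 0.0202 F [ 0.1578  1.2354 -1.3224] tcp [ 0.5226 -0.1196  0.0558]
0.053 17.63 w 0.0201 F [-0.4604 -0.1355 -0.9965] tcp [ 0.5226 -0.1196  0.0528]
0.0515 17.88 w 0.0202 F [-0.5059  0.7334  2.7673] tcp [ 0.523  -0.1194  0.0518]
0.0507 18.13 w 0.0204 F [-1.969   1.688  10.1046] tcp [ 0.5233 -0.1193  0.0517]
look 20.03 w 0.0853 F [-0.1603  0.7671  1.0013] tcp [ 0.527  -0.1786  0.2782]
tin [ 0.5298 -0.1732] 0.08294693345647605
293 [ 0.4808 -0.1517  0.0689] r 0.05352825478592445 ang 156.32772929799734
286 [ 0.4856 -0.2049  0.0686] r 0.054441330572868415 ang -144.37461451007846
286 [ 0.5218 -0.1205  0.0685] r 0.053387588195632246 ang 98.67792916599859
288 [ 0.5358 -0.226   0.0689] r 0.05314331796951087 ang -83.50672815371614
254 [ 0.5722 -0.1413  0.0685] r 0.05305434158597507 ang 36.93668602663778
261 [ 0.5789 -0.1939  0.0685] r 0.05322828908012189 ang -22.7968850893587
```

Pot 6 is in its slot, and all six ring pots measure 53–54 mm from the centre. The last pot goes in the middle.

```bash
python3 - <<'E'
from pick import *
dx=np.array([.864,.0587,.5])
pick(np.array([.5327,.2542,.0374])-[.0005,.0003,0]-dx*.001)
if place(np.array([.5294,-.1731]),np.radians(66.9)): look("w5")
E
```

```text
[-0.7616  0.3504  0.0228  2.3053  1.377   0.3156 -0.4033] [-0.8256  0.5168  0.1949  2.3017  2.0668  0.2213 -1.072 ]
at 22.66 w 0.0857 F [-0.1923 -0.2578 -0.2884] tcp [0.5081 0.2518 0.0778]
closed 23.27 w 0.0202 F [-2.182  -0.2501  3.615 ] tcp [0.5078 0.2525 0.0778]
up 24.95 w 0.0202 F [-0.1526  0.2073 -1.6456] tcp [0.4928 0.2508 0.1929]
above 26.52 w 0.0204 F [-0.043   0.8955 -0.3645] tcp [ 0.5296 -0.1715  0.1599]
0.06 27.76 w 0.0202 F [-0.1426  0.2778 -0.701 ] tcp [ 0.5293 -0.1731  0.06  ]
0.056 28.01 w 0.0203 F [-0.1306 -1.0633 -1.2609] tcp [ 0.5292 -0.1731  0.0558]
0.053 28.26 w 0.02 F [ 0.0752 -0.2306 -0.7109] tcp [ 0.5292 -0.1731  0.0528]
0.0515 28.51 w 0.0199 F [-0.4653  0.7459  2.9202] tcp [ 0.5298 -0.1731  0.0519]
0.0507 28.76 w 0.0205 F [-0.7353  0.6547  9.0266] tcp [ 0.5301 -0.173   0.0517]
look 30.62 w 0.085 F [ 0.3113  0.1684 -0.0864] tcp [ 0.527  -0.179   0.2782]
tin [ 0.5297 -0.1733] 0.08294376995420079
292 [ 0.4808 -0.1518  0.0687] r 0.05343957586683616 ang 156.29643065802367
286 [ 0.4855 -0.205   0.0687] r 0.05444658417708543 ang -144.32887715584803
283 [ 0.5218 -0.1205  0.0687] r 0.053386158628639824 ang 98.57882305481778
291 [ 0.5304 -0.1744  0.0688] r 0.0012870946852340398 ang -61.05012808926223
282 [ 0.5359 -0.2262  0.0687] r 0.05322665014697044 ang -83.40520527733827
254 [ 0.5721 -0.1415  0.0685] r 0.052962037144987345 ang 36.912503992527164
261 [ 0.5786 -0.194   0.0684] r 0.05304581559901089 ang -23.010745556171656
```

```bash
python3 - <<'E'
from h import *
p,d=vision.grab_frame("side"); w=np.load("pics/w5.npz")["p"]
a=cv2.resize(w[70:270,140:440],(800,533)); cv2.imwrite("pics/w5c.png",a)
cv2.imwrite("pics/side1.png",p)
o=cv2.imread("pics/side0.png"); df=cv2.absdiff(o,p).max(2)>60
k,l,s,c=cv2.connectedComponentsWithStats(df.astype(np.uint8)); print([(s[j].tolist()) for j in range(1,k) if s[j,4]>25])
E
```

```text
[[32, 0, 36, 28, 608], [122, 0, 78, 29, 361], [231, 12, 21, 31, 380], [0, 19, 9, 10, 51], [23, 18, 18, 20, 238], [256, 35, 4, 18, 28], [44, 36, 34, 28, 585], [0, 50, 15, 32, 209], [30, 60, 6, 14, 51], [16, 72, 7, 7, 32], [46, 77, 36, 30, 744], [234, 91, 39, 83, 2053], [17, 92, 13, 19, 131], [0, 110, 6, 6, 32], [57, 117, 43, 76, 701], [243, 161, 5, 8, 26], [250, 175, 11, 12, 72], [225, 183, 14, 8, 64], [0, 192, 51, 60, 1413], [232, 200, 10, 8, 62], [256, 240, 7, 11, 46], [241, 248, 7, 8, 30], [249, 250, 8, 7, 26], [231, 252, 9, 9, 37], [252, 253, 16, 10, 73], [9, 257, 78, 81, 3731], [82, 280, 91, 52, 1974], [0, 314, 57, 39, 1766], [59, 332, 33, 43, 843]]
```

View pics/w5c.png

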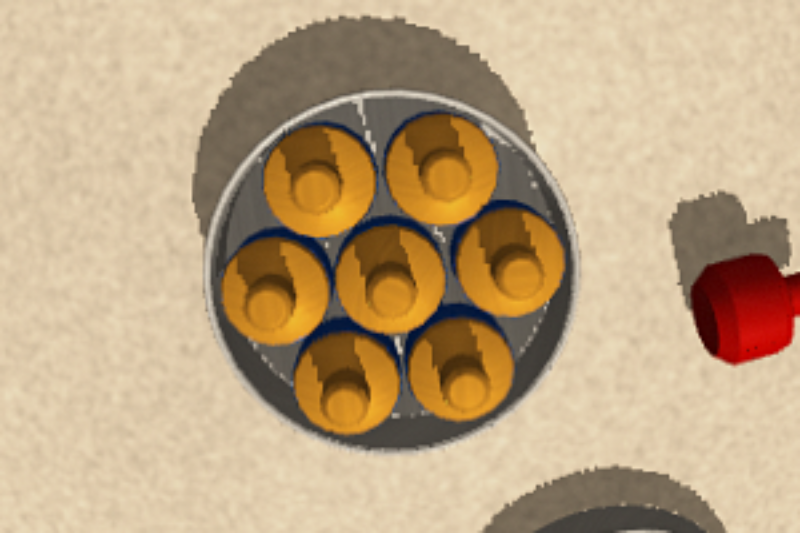

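View pics/side1.png

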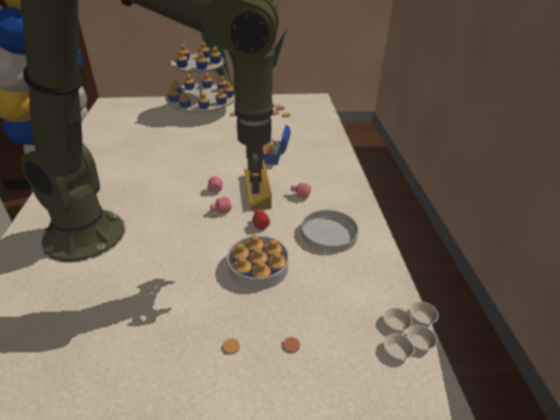

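The crop shows seven pots upright inside the rim, one in the middle at (390,290) with six round it. In the side view the tin is full at (258,260), and the lid (330,231), coins (231,346) and (291,345) and chest (275,148) show no sign of having moved. I'm handing in.

```bash
python3 -c "
from station import ticket,get_state
print(get_state()['time'],ticket.close_job())"
```

```text
the job is handed in; nothing more can be done
30.675 None
```

All seven pots are packed upright in the tin, and I handed the job in at 30.7 s. I moved the astray pot into a free place at the wall, then put one display pot in the other free wall place and the second display pot in the middle.

- **Fit:** in the last wrist view the six outer pots measure 53–54.5 mm from the tin's centre and the middle one 1.3 mm off it. Every knob top is at 68.4–68.8 mm, against 69 mm expected for a pot standing on the floor.
- **Spacing:** the first display pot sits about 2° off its ideal angle, close against its neighbour. That is within the tin's play.
- **Setting down:** the display pots met the floor gently, and the highest wrist force I read was about 10 N. They touched about 1.3 mm higher than planned, which fits the 2 mm calibration tolerance.
- **Bystanders:** in the final side view the lid, coins, chest and pink and red look-alikes appear where they were. I compared them by eye only, because the arm and its shadow swamped the before-and-after image difference.

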